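# Lock down the screw tin, set its covered bit tray on it, and lift off the dust cover alone

## Robot

A 6-joint arm with a two-finger parallel gripper is mounted at the origin on a cart in front of the work surface, level with it; the furniture and walls round the work are solid. World frame = base frame: x ahead of the robot, y to its left, z up, the work surface at z = 0. Lengths are in m, angles in rad, forces in N, time in s.
With the tool pointing down it reaches from about 0.375 to 0.925 m from the base axis. Payload 5.7 kg.
Tool frame: the origin (TCP) lies on the centre line of the jaws, within the pads' length; the fingertips stand 11 mm ahead of it and the grasp point (between the pads) lies 8 mm behind it (robot.nose_length is the distance from the TCP to the fingertips, in m); z points along the fingers, y is the line along which they close (so a half turn about z gives the same grasp; the last joint's range is limited). The gripper opens to 88 mm and grips with 3 to 60 N. Pads are 20 mm wide; open, the fingers measure 115 mm over their backs; the gripper's body (75 mm by 178 mm) begins 61 mm behind the grasp point.
Start: joints at [-1.446, 0.359, 1.51, -0, 1.272, -0.115], TCP at [0.142, -0.583, 0.195] pointing down, gripper open.
Joint ranges: [-2.97, 2.97], [-1.01, 2.36], [0.21, 2.38], [-0.96, 4.11], [0.2, 2.71], [-2.98, 2.98]. Speed limits (rad/s): [2.39, 2.39, 3.14, 3.14, 3.14, 3.14].

## Interface

Orientations are given as a unit quaternion [x, y, z, w].
In Python, from station import robot, imaging, look_for, mark_of gives the robot as it stands. Calls block until the motion is done:
- robot.move_to(position, orientation): joint-space move of the TCP to a pose.
- robot.move_linear(position, ori=None, max_speed=0.15, f_stop=None): straight line of the TCP; ori=None keeps the orientation; max_speed is the mean speed in m/s. With f_stop (N) it stops when the force on the tool has changed by that much, and returns True; else False.
- robot.move_j(angles): joint-space move.
- robot.set_gripper(opening, strength=None): finger opening in m; strength is the grip in N (None keeps the last); returns when the fingers have stopped.
- robot.wait(seconds).
- robot.ik(position, orientation): joint angles nearest the present ones, or None.
- robot.observe(): the state.
- imaging.get_image(name): name is "scene" or "top" or "wrist"; returns the picture (384x512x3 uint8, blue, green, red); there is no depth.
- imaging.camera_params(name): a dict with "fx", "fy", "cx", "cy" (pixels), "dist" ([k1, k2, p1, p2, k3] as OpenCV has them; the pictures are not rectified), "rvec" (rotation vector, rad) and "tvec" (3), from world to camera coordinates, as OpenCV has them; the wrist camera has in their place "hand_eye" (4x4, takes a point from camera to tool coordinates, whose origin is the TCP and whose axes are the flange's). Camera axes: x right, y down, z forward; pixel columns grow to the right and rows downward; lengths in m; the calibration is good to about 2 mm. A picture is of the moment at which its call begins: read the wrist's pose just before it. camera_params takes no time and is no camera call.
A pose or a line that the arm cannot do raises robot.IKError and nothing moves.
- robot.job_done(): hands the job in; it is judged then, once.
Trained networks look in the newest picture that a camera, given by its name, has taken for a name from the list of things; names that differ only in an ending like _2 or _b are one class to them, and where a whole thing is asked for, a point or a joint stands for the part that bears it (a point fixed in the world has none). Each returns a list of dicts, best first, with "confidence" (0 to 1); they miss things now and then, are a little off and sometimes report something else, mostly with a low value. They report only what shows in the picture. A call takes as long as a camera call. They do not tell look-alikes from the thing itself.
- look_for(camera, target): "pixel" ([column, row] in pixels, amid what is visible of it).
- mark_of(camera, target): "pixel" ([column, row] in pixels: a listed point, or the origin of a listed thing).
The state is a dict: "time": time; "joint_positions": joint angles; "qvel": joint speeds; "tau": joint torques, N m; "eef_pos": TCP position; "tool_rot": TCP orientation; "force": force on the tool from outside, world axes, zero at the start; "wrist_torque": the same for the moment, N m; "width": finger opening in m; "finger_force": force on a finger pad.
Only numpy, scipy, OpenCV 4.12 (cv2) and the standard library are available. Lean on these libraries where they do the work, as an engineer would, in place of code of your own. Each camera call takes 0.05 s, during which the arm holds its last target. There are 200 camera calls.

## Task

Press the red tab of the sprung yoke down until its catch holds it, so that the screw tin is locked in its bracket. Then take the bit tray, with its green dust cover on, by the orange knob, keep it level, lower it (no dropping) into the tin's mouth until fully seated and let go. Last, take the green cover alone by its collar, lift it straight up well clear above the orange knob, the tray staying seated, and finish holding it there; leave the other things on the bench alone.

Things in the scene. Friction and masses are not known exactly. Their poses are not given: they have to be found in the camera images.
- bracket: Hold-down bracket fixed to the bench: wooden board 190 (x) x 148 (y) x 16 mm with a round recess 4 mm deep in which the tin stands. Origin: centre of the board's underside; x points from the front (tab side, towards the robot) to the yoke's hinge at the rear, z up. The hinge axis runs along y at x = +78, z = 22.5 mm.
- yoke (a joint): Angle (rad) of the sprung steel yoke, bars both sides of the tin and a cross bar in front. 0 = up: the cross bar, 104 mm above the bench, bars the tin's mouth. Pressed home (past 0.55, stop at 0.58) a pin snaps under a spring catch at the bracket's right edge that holds it at about 0.55, just over the tin's foot rim; short of that it springs back. Takes 2 N at the tab, rising to 6 to 9 N.
- yoke_tab (a point): Middle of the top of the yoke's red tab, 54 mm long (bracket x) x 44 mm wide, 177 mm from the hinge axis; moves with the yoke: 120 mm above the bench at bracket x = -70 mm when up, 26 mm above it at bracket x = -99 mm when down. A closed gripper pressed straight down at bracket x = -88, y = 0 mm stays on the tab all the way.
- tin: Round aluminium tin with screws, loose (about 0.6 kg), in the bracket's recess, underside 12 mm above the bench. Outside diameter 106, mouth diameter 100, height 55 mm (rim 67 mm above the bench), foot rim 127 mm in diameter and 4 mm thick. Origin: centre of its underside, z up.
- tray: Inner lid, loose (about 0.28 kg): round black bit tray, standing on the bench under its cover. Origin: centre of its plug's underside, z up. Plug 96 mm across, 10 mm deep, foot tapered; flange 115 mm across at z = 10 to 14 mm lies on the tin's rim when seated (origin 45 mm above the tin's). Orange knob: upright round bar, diameter 16 mm, up to z = 94 mm, standing 20 mm out of the cover's collar.
- cover: Outer lid, loose (about 0.1 kg): round green dust cover, 111 mm across, resting on the tray's flange (origin 14 mm above the tray's), carried along when the tray is lifted by its knob. Origin: centre of its lower edge, z up. Top at z = 33 to 35 mm; from it a collar 33 mm across rises to z = 60 mm, bore 21 mm round the knob. It clears the knob when lifted 80 mm.
- tape: Bystander: roll of black tape, 53 mm across, 19 mm high, loose on the left half of the bench. Origin: centre of its underside.
- offcut: Bystander: wooden offcut 35x77x20 mm, loose near the left edge of the bench. Origin: centre of its underside.
- hexkey: Bystander: black hex key 32x84x7 mm, loose on the left half of the bench. Origin: centre of its underside.
Mind the look-alikes: they are no part of the job. There is more than one size of the cover; the one meant has the size given above.

How it is judged:
By the outcome, as a careful person would: the job done as asked, in the order asked, and still so for the second after the job is handed in, while the arm keeps its last pose, push and grip.
It also fails if it takes over 61 s, if anything falls off the work surface, if the arm or the gripper's body presses on something with over 40 N, if the wrist force passes 120 N, or if a joint passes its speed limit or range.

## Working session

There is one attempt and no reset: what is moved stays moved. The work goes in short steps, each a Python script; the robot and the scene stay as the last script left them, time stands still between calls to the robot, and variables do not carry over. Pictures are saved under pics/ and viewed, at most 10 in all, crops included, and the job is handed in when it is done.

```bash
ls; mkdir -p pics; python3 - <<'E'
from station import robot, imaging, look_for, mark_of
import cv2
for c in ("scene","top"):
    im=imaging.get_image(c); cv2.imwrite(f"pics/{c}0.png",im)
    for t in ("bracket","yoke_tab","tin","tray","cover"):
        print(c,t,[(d["pixel"],round(d["confidence"],2)) for d in mark_of(c,t)][:4])
    p=imaging.camera_params(c); print(p)
o=robot.observe(); print(o["time"],o["tool_rot"],o["force"])
E
```

```text
pics
scene bracket []
scene yoke_tab [([202.5, 246.5], 0.56)]
scene tin [([230.5, 277.5], 0.94)]
scene tray [([275.6, 171.3], 0.71), ([284.1, 126.2], 0.16)]
scene cover [([255.3, 117.2], 0.79), ([272.3, 169.7], 0.72)]
{'fx': 397.18949310323876, 'fy': 397.18949310323876, 'cx': 256.79595111480495, 'cy': 186.02864757507177, 'dist': array([-0.04608918,  0.        ,  0.        ,  0.        ,  0.        ]), 'rvec': array([ 2.45776817,  0.61025429, -0.19758758]), 'tvec': array([-0.48493817, -0.09345792,  1.17042504])}
top bracket [([334.8, 186.1], 0.88), ([139.7, 227.8], 0.52)]
top yoke_tab [([346.4, 204.4], 0.76)]
top tin [([335.4, 185.2], 0.79), ([346.9, 205.8], 0.28)]
top tray [([208.1, 214.5], 0.62)]
top cover [([203.3, 210.5], 0.84), ([144.0, 265.6], 0.67)]
{'fx': 374.3719385257639, 'fy': 374.3719385257639, 'cx': 255.471251936367, 'cy': 193.24595444517632, 'dist': array([-0.07845015,  0.        ,  0.        ,  0.        ,  0.        ]), 'rvec': array([ 2.11047102, -2.09960813,  0.23153876]), 'tvec': array([0.05752892, 0.53576979, 0.87063934])}
0.6 [ 9.92819554e-01  1.19621618e-01  1.42754749e-05 -3.70721113e-05] [-1.05238498 -0.50587398 -0.12706207]
```

View pics/scene0.png

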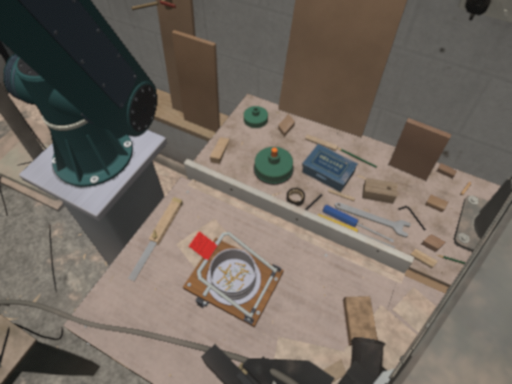

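View pics/top0.png

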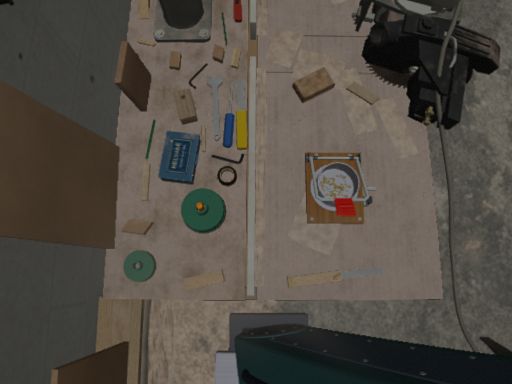

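The scene picture shows the yoke up: red tab at (203,245), tin at (233,275), real tray and cover with orange knob at (274,153), and the small look-alike cover at (255,117). In the top picture the tab is at (345,207), the bracket is about (335,187) and almost axis-aligned, and the knob is at (201,207). A rail runs between the two halves at column 252.

```bash
cat > h.py <<'E'
from station import robot, imaging, look_for, mark_of
import numpy as np, cv2
from scipy.spatial.transform import Rotation as R
def cam(c, obs=None):
    p=imaging.camera_params(c); K=np.array([[p["fx"],0,p["cx"]],[0,p["fy"],p["cy"]],[0,0,1]])
    if "hand_eye" in p:
        T=np.eye(4); T[:3,:3]=R.from_quat(obs["tool_rot"]).as_matrix(); T[:3,3]=obs["eef_pos"]
        W=T@np.array(p["hand_eye"]); Rw,o=W[:3,:3],W[:3,3]
    else:
        Rc=R.from_rotvec(p["rvec"]).as_matrix(); Rw=Rc.T; o=-Rw@p["tvec"]
    return K,np.array(p["dist"]),Rw,o
def ray(C,px):
    K,d,Rw,o=C
    u=cv2.undistortPoints(np.array([[px]],float),K,d)[0,0]
    return o, Rw@np.array([u[0],u[1],1.])
def onz(C,px,z):
    o,d=ray(C,px); return (o+d*(z-o[2])/d[2])
def proj(C,P):
    K,d,Rw,o=C; rv=R.from_matrix(Rw.T).as_rotvec()
    return cv2.projectPoints(np.atleast_2d(np.array(P,float)),rv,-Rw.T@o,K,d)[0][:,0]
def tri(rs):
    A=np.zeros((3,3));b=np.zeros(3)
    for o,d in rs:
        d=d/np.linalg.norm(d);M=np.eye(3)-np.outer(d,d);A+=M;b+=M@o
    return np.linalg.solve(A,b)
def blob(im,lo,hi):
    m=cv2.inRange(cv2.cvtColor(im,cv2.COLOR_BGR2HSV),lo,hi)
    n,l,s,c=cv2.connectedComponentsWithStats(m)
    return [(c[i].round(1),s[i,4]) for i in np.argsort(-s[1:,4])[:3]+1] if n>1 else []
def down(yaw): # tool z down, tool y along world angle yaw
    y=np.array([np.cos(yaw),np.sin(yaw),0]);z=np.array([0,0,-1.])
    return R.from_matrix(np.c_[np.cross(y,z),y,z]).as_quat()
E
python3 - <<'E'
from h import *
T=cam("top");S=cam("scene")
ti=cv2.imread("pics/top0.png");si=cv2.imread("pics/scene0.png")
print("orange",blob(ti,(5,120,120),(18,255,255)),blob(si,(5,120,120),(18,255,255)))
rt=blob(ti,(0,200,130),(4,255,255)); rs=blob(si,(0,200,130),(4,255,255)); print("red",rt,rs)
print("tab",onz(T,(345.5,207),.12), onz(S,(203,245.5),.12))
print("tin",onz(T,(335.4,185.2),.012),onz(S,(230.5,277.5),.012))
print("rim ctr",onz(T,(335,187),.067),onz(S,(233.5,275),.067))
print("knob",onz(T,(201.5,207),.09),onz(S,(274.5,153),.09))
print("tray",onz(T,(208.1,214.5),0),onz(S,(275.6,171.3),0))
print("cover",onz(T,(203.3,210.5),.014),onz(S,(272.3,169.7),.014))
print("bracket",onz(T,(334.8,186.1),0))
print("corners",[onz(T,p,.016).round(3) for p in ((305,153),(362,153),(365,222),(306,222))])
o=robot.observe();print(imaging.camera_params("wrist"))
E
```

```text
orange [(array([199. , 205.3]), np.int32(28)), (array([339., 215.]), np.int32(3)), (array([353., 215.]), np.int32(3))] [(array([208.4, 294.5]), np.int32(422)), (array([258.6, 283.9]), np.int32(259)), (array([266.7, 295.7]), np.int32(158))]
red [(array([344.7, 207. ]), np.int32(212))] []
tab [ 0.49040272 -0.14778549  0.12      ] [ 0.49381192 -0.14599978  0.12      ]
tin [ 0.56878666 -0.15011225  0.012     ] [ 0.55585581 -0.14573453  0.012     ]
rim ctr [ 0.55058789 -0.13685697  0.067     ] [ 0.57296175 -0.1558727   0.067     ]
knob [0.49431161 0.18871968 0.09      ] [0.50384485 0.18557095 0.09      ]
tray [0.49105327 0.18398948 0.        ] [ 5.05767503e-01  1.95776630e-01 -1.11022302e-16]
cover [0.4991461  0.19495327 0.014     ] [0.49936637 0.18659495 0.014     ]
bracket [ 0.56927227 -0.15102848  0.        ]
corners [array([ 0.656, -0.071,  0.016]), array([ 0.657, -0.225,  0.016]), array([ 0.471, -0.222,  0.016]), array([ 0.47 , -0.07 ,  0.016])]
{'fx': 344.88924376723196, 'fy': 344.88924376723196, 'cx': 256.29730628574606, 'cy': 193.63229325399297, 'dist': array([-0.00648051,  0.        ,  0.        ,  0.        ,  0.        ]), 'hand_eye': array([[-7.72817303e-04, -9.58365191e-01, -2.85544328e-01,
         7.87067580e-02],
       [ 9.99999321e-01, -4.91486063e-04, -1.05690645e-03,
        -2.41354821e-04],
       [ 8.72561298e-04, -2.85544951e-01,  9.58364920e-01,
        -1.91312032e-01],
       [ 0.00000000e+00,  0.00000000e+00,  0.00000000e+00,
         1.00000000e+00]])}
```

```bash
python3 - <<'E'
from h import *
q=down(-np.pi/2)
robot.set_gripper(0.0)
robot.move_to([0.58,-0.147,0.27],q)
o=robot.observe(); im=imaging.get_image("wrist"); cv2.imwrite("pics/w1.png",im); C=cam("wrist",o)
print(o["eef_pos"],o["time"],o["force"])
print("red",[(onz(C,c,.12).round(4),c,n) for c,n in blob(im,(0,180,100),(5,255,255))])
for t,z in (("bracket",0),("yoke_tab",.12),("tin",.012)):
    print(t,[(d["pixel"],round(d["confidence"],2),onz(C,d["pixel"],z).round(4)) for d in mark_of("wrist",t)][:3])
E
```

```text
[ 0.57972181 -0.14785484  0.26983635] 4.1667 [ 1.31458637 -0.39019683 -0.15518092]
red [(array([ 0.514 , -0.1389,  0.12  ]), array([248.6, 231.9]), np.int32(252)), (array([ 0.4704, -0.1468,  0.12  ]), array([256.1, 268.4]), np.int32(7)), (array([ 0.4789, -0.1467,  0.12  ]), array([256. , 261.5]), np.int32(6))]
bracket [([41.3, 141.4], 0.66, array([0.5942, 0.1408, 0.    ]))]
yoke_tab []
tin [([256.6, 165.5], 0.83, array([ 0.5633, -0.1475,  0.012 ]))]
```

View pics/w1.png

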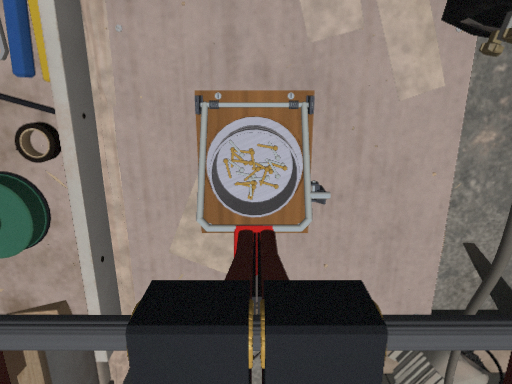

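The bracket is square to the world, the tin centre is at pixel (254,167), about (0.563, -0.147), and the catch is at (316,192). The gripper hides the tab, which starts at (255,228). Next I press the tab at bracket x = -88.

```bash
python3 - <<'E'
from h import *
q=down(-np.pi/2)
x,y=0.475,-0.1472
robot.move_linear([x,y,0.145],q,max_speed=0.25)
f0=robot.observe()["force"]
hit=robot.move_linear([x,y,0.024],max_speed=0.08,f_stop=22)
o=robot.observe();print(hit,o["eef_pos"],o["force"]-f0)
robot.wait(0.2);o=robot.observe();print(o["eef_pos"],o["force"]-f0)
robot.move_linear([x,y,0.12],max_speed=0.2)
robot.move_linear([0.58,y,0.28],max_speed=0.3)
o=robot.observe(); im=imaging.get_image("wrist"); cv2.imwrite("pics/w2.png",im)
t=imaging.get_image("top");print("top red",blob(t,(0,200,130),(4,255,255)))
print(o["force"],o["time"])
# go over the tray
robot.set_gripper(0.06)
robot.move_to([0.53,0.19,0.28],q)
o=robot.observe(); im2=imaging.get_image("wrist"); C=cam("wrist",o)
print(o["eef_pos"],o["time"])
for n,z in (("cover",.014),("tray",0)):
    print(n,[(d["pixel"],round(d["confidence"],2),onz(C,d["pixel"],z).round(4)) for d in mark_of("wrist",n)][:3])
print("orange",[(c,n,onz(C,c,.09).round(4)) for c,n in blob(im2,(5,130,120),(18,255,255))])
cv2.imwrite("pics/w23.png",cv2.resize(np.hstack([im,im2]),(800,300)));cv2.imwrite("pics/w3.png",im2)
E
```

```text
False [ 0.47439573 -0.14693122  0.0239553 ] [-3.10801033  0.35127347  4.83755461]
[ 0.47480669 -0.14707001  0.02405016] [-3.12620797  0.58631303  3.86774943]
top red [(array([343.3, 207.1]), np.int32(234))]
[-0.56119707  0.24429911 -0.88423508] 8.45
[0.53052344 0.18908895 0.28001274] 10.8583
cover [([148.8, 263.1], 0.92, array([0.3663, 0.3484, 0.014 ])), ([253.1, 174.4], 0.65, array([0.5002, 0.1941, 0.014 ]))]
tray [([249.9, 171.0], 0.88, array([0.5018, 0.1987, 0.    ]))]
orange [(array([471.5, 155.9]), np.int32(2600), array([ 0.5393, -0.0513,  0.09  ])), (array([498.2,  73.6]), np.int32(331), array([ 0.6265, -0.0642,  0.09  ])), (array([498.3,  53.3]), np.int32(245), array([ 0.6464, -0.0604,  0.09  ]))]
```

View pics/w23.png

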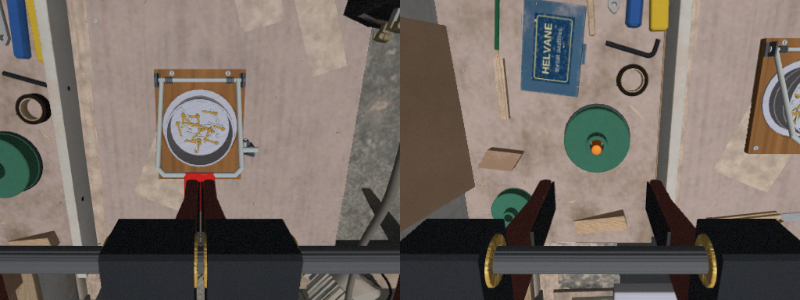

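The left half shows the cross bar still at about row 175, where it was before, so the press may have failed. The right half shows the tray and cover with the knob at (596,148), and nothing close by. I compare predicted tab positions with the pictures.

```bash
python3 - <<'E'
from h import *
T=cam("top");S=cam("scene")
t=imaging.get_image("top");s=imaging.get_image("scene")
b=np.array([.563,-.147,0])
for n,p in (("up",(-.070,0,.12)),("down",(-.099,0,.026))):
    print(n,proj(T,b+p),proj(S,b+p))
print("red top",blob(t,(0,200,130),(4,255,255)),"scene",blob(s,(0,160,100),(6,255,255)))
s0=cv2.imread("pics/scene0.png");print(blob(s0,(0,160,100),(6,255,255)))
c=lambda im,x,y:cv2.resize(im[y-60:y+60,x-65:x+65],(390,360),interpolation=cv2.INTER_CUBIC)
cv2.imwrite("pics/c4.png",np.hstack([c(t,337,190),c(s,232,270)]))
print(robot.observe()["time"])
E
```

```text
up [[345.11158047 205.89268515]] [[202.4382539  245.70736426]]
down [[336.98965849 223.97552774]] [[196.6508067  258.61134666]]
red top [(array([344.4, 206.7]), np.int32(272))] scene [(array([202.9, 245.8]), np.int32(397))]
[(array([202.9, 245.7]), np.int32(395))]
11.1083
```

View pics/c4.png

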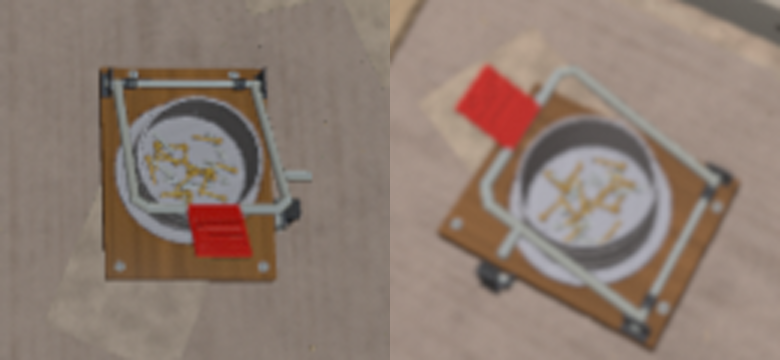

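The yoke is still up, with red at (344,207) top and (203,246) scene, exactly the predicted up position. The tip reached 13 mm against little force, so it must have slipped off the tab's front. I'll press again a few millimetres further in, logging the force on the way down.

```bash
python3 - <<'E'
from h import *
q=down(-np.pi/2)
x,y=0.479,-0.1472
robot.set_gripper(0.0)
robot.move_to([x,y,0.20],q)
robot.wait(0.1)
f0=robot.observe()["force"]; print(robot.observe()["width"])
for z in (.15,.142,.13,.115,.10,.085,.07,.055,.045,.038,.032):
    hit=robot.move_linear([x,y,z],max_speed=0.1,f_stop=25)
    o=robot.observe();print(z,hit,o["eef_pos"].round(4),(o["force"]-f0).round(1))
    if z==.10: cv2.imwrite("pics/s5.png",imaging.get_image("scene"))
    if hit: break
s=imaging.get_image("scene");print(blob(s,(0,160,100),(6,255,255)),o["time"])
a,b=cv2.imread("pics/s5.png"),s
c=lambda im:cv2.resize(im[190:330,140:290],(400,373),interpolation=cv2.INTER_CUBIC)
cv2.imwrite("pics/c5.png",np.hstack([c(a),c(b)]))
E
```

```text
0.00015526032492616714
0.15 False [ 0.4794 -0.1471  0.1503] [ 0.8  1.2 -0.7]
0.142 False [ 0.479  -0.1472  0.1422] [ 0.3  0.6 -0.5]
0.13 False [ 0.4786 -0.147   0.1299] [ 0.6  0.9 -1.7]
0.115 False [ 0.4786 -0.147   0.1149] [ 0.   0.3 -1.3]
0.1 False [ 0.4795 -0.1473  0.1003] [1.7 0.4 1.2]
0.085 False [ 0.4792 -0.1472  0.0852] [0.7 0.7 2.1]
0.07 False [ 0.4791 -0.1472  0.0702] [0.5 1.2 1.2]
0.055 False [ 0.4791 -0.1472  0.0552] [0.6 0.3 2.1]
0.045 False [ 0.4792 -0.1473  0.0453] [1.6 1.  2.6]
0.038 False [ 0.4792 -0.1473  0.0383] [1.2 0.4 2.8]
0.032 False [ 0.479  -0.1473  0.0322] [ 1.1 -0.1  3.9]
[(array([202.6, 257.4]), np.int32(100)), (array([190.3, 254.9]), np.int32(14))] 16.9833
```

View pics/c5.png

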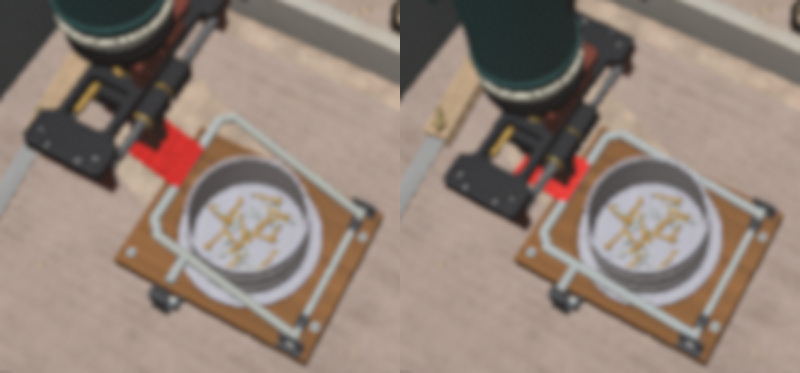

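The tab is following the finger this time. The right half shows it nearly down, at about (155,180), but the stop isn't reached yet. I keep pushing with a force guard.

```bash
python3 - <<'E'
from h import *
x,y=0.479,-0.1472
print(robot.nose_length)
f0=np.array([-.5,0,-.5])
for z in (.028,.024,.020,.016,.012,.008,.004,0.0,-.004):
    hit=robot.move_linear([x,y,z],max_speed=0.05,f_stop=18)
    o=robot.observe();print(z,hit,o["eef_pos"].round(4),(o["force"]-f0).round(1),o["time"])
    if hit or o["force"][2]>18: break
s=imaging.get_image("scene");w=imaging.get_image("wrist")
c=lambda im:cv2.resize(im[190:330,140:290],(400,373),interpolation=cv2.INTER_CUBIC)
cv2.imwrite("pics/c6.png",np.hstack([c(s),cv2.resize(w[100:384,100:404],(400,373))]))
E
```

```text
0.011
0.028 False [ 0.4788 -0.1472  0.0281] [-0.1 -2.5  4.1] 17.2833
0.024 False [ 0.4786 -0.1472  0.024 ] [-0.8 -1.9  4.7] 17.5333
0.02 False [ 0.4785 -0.1471  0.02  ] [-1.7 -1.9  5. ] 17.7833
0.016 False [ 0.4786 -0.1469  0.0159] [-1.1 -0.7  3.1] 18.0333
0.012 False [ 0.4788 -0.1469  0.0119] [-0.8 -0.8  3.3] 18.2833
0.008 False [ 0.4788 -0.147   0.008 ] [-0.6 -0.2  2.5] 18.5333
0.004 False [ 0.4789 -0.1471  0.004 ] [-1.5  0.2  3.1] 18.7833
0.0 False [ 0.4789 -0.1471  0.    ] [-2.2  0.3  4.6] 19.0333
-0.004 False [ 0.4791 -0.1472 -0.0039] [-2.7  0.4  6.2] 19.2833
```

View pics/c6.png

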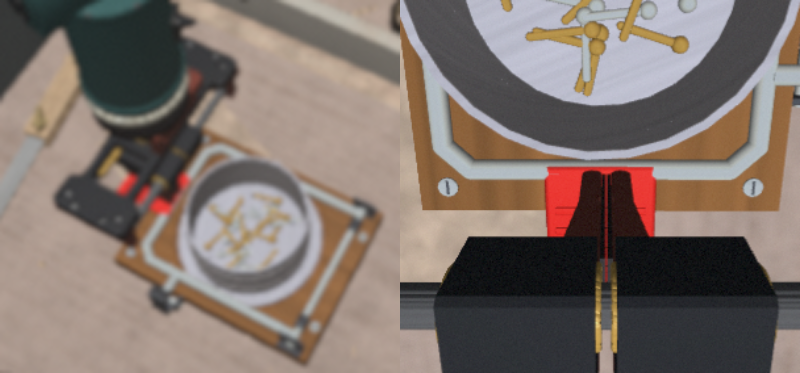

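The left half shows the tab down past the board's front edge, at about (150,190). The right half shows the cross bar low at row 160, close to the tin's foot. The finger reading is lower than expected, so I back off and check whether the catch holds.

```bash
python3 - <<'E'
from h import *
q=down(-np.pi/2)
x,y=0.479,-0.1472
robot.move_linear([x,y,0.06],max_speed=0.2)
print(robot.observe()["force"])
robot.move_linear([0.58,y,0.25],max_speed=0.3)
t=imaging.get_image("top");s=imaging.get_image("scene");o=robot.observe();w=imaging.get_image("wrist")
print("red top",blob(t,(0,200,130),(4,255,255)),"scene",blob(s,(0,160,100),(6,255,255)),o["time"],o["force"])
b=np.array([.563,-.147,0])
for a in (0,.2,.4,.5,.55,.58):
    th=np.arctan2(.0975,.148)-a; P=b+[.078-.177*np.cos(th),0,.0225+.177*np.sin(th)]
    print(a,P.round(3),proj(cam("scene"),P).round(1),proj(cam("wrist",o),P).round(1))
c=lambda im:cv2.resize(im[190:330,140:290],(400,373),interpolation=cv2.INTER_CUBIC)
cv2.imwrite("pics/c7.png",np.hstack([c(s),cv2.resize(w[80:364,104:408],(400,373))]))
E
```

```text
[ 0.18181674 -0.01995177 -0.65978111]
red top [] scene [(array([197.3, 258.2]), np.int32(317))] 20.8167 [ 0.6342343   0.37397191 -0.71988902]
0 [ 0.493 -0.147  0.12 ] [[202.5 245.8]] [[257.6 256.8]]
0.2 [ 0.477 -0.147  0.089] [[197.9 249.1]] [[257.6 257. ]]
0.4 [ 0.467 -0.147  0.055] [[196.2 253.9]] [[257.6 251.4]]
0.5 [ 0.465 -0.147  0.037] [[196.3 256.7]] [[257.6 246.9]]
0.55 [ 0.464 -0.147  0.028] [[196.6 258.2]] [[257.6 244.2]]
0.58 [ 0.464 -0.147  0.023] [[196.8 259.2]] [[257.6 242.6]]
```

View pics/c7.png

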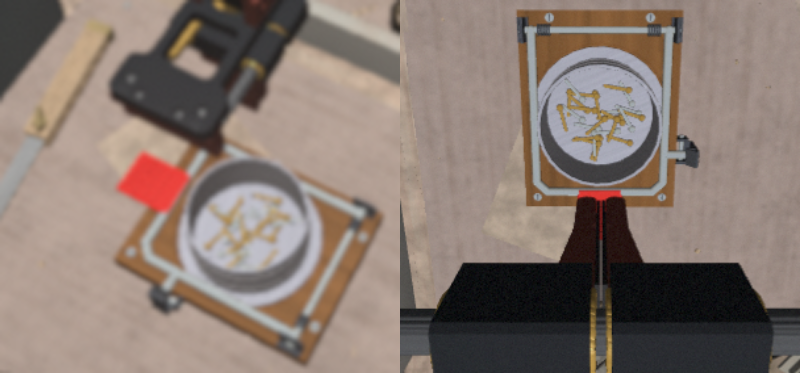

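The catch holds. The tab in the scene picture is at (197.3,258.2), which matches the predicted 0.55 rad position of (196.6,258.2), and the cross bar lies clear in front of the tin's foot. Next I go to the tray.

```bash
python3 - <<'E'
from h import *
q=down(-np.pi/2)
robot.set_gripper(0.06)
robot.move_to([0.55,0.17,0.25],q); robot.wait(.1)
def orange(im):
    m=cv2.inRange(cv2.cvtColor(im,cv2.COLOR_BGR2HSV),(5,150,130),(18,255,255))
    n,l,s,c=cv2.connectedComponentsWithStats(m); return [(c[i].round(1),s[i]) for i in range(1,n) if s[i,4]>15]
o=robot.observe();w=imaging.get_image("wrist");C=cam("wrist",o)
for c,s in orange(w): 
    P=onz(C,c,.094)
    if np.hypot(P[0]-.5,P[1]-.19)<.05: print("wrist",c,s,P.round(4)); 
    else: continue
    rw=ray(C,c)
g=cv2.inRange(cv2.cvtColor(w,cv2.COLOR_BGR2HSV),(70,80,20),(95,255,255))
n,l,s,cc=cv2.connectedComponentsWithStats(g); i=1+np.argmax(s[1:,4]); print("green",s[i],cc[i],onz(C,cc[i],.035).round(4))
for z,r in ((.014,.0555),(.049,.05)): print(proj(C,[[.5+r*np.cos(a),.19+r*np.sin(a),z] for a in (0,1.57,3.14,4.71)]).round(0).tolist())
for k in ("top","scene"):
    im=imaging.get_image(k)
    for c,s in orange(im):
        P=onz(cam(k),c,.085)
        if np.hypot(P[0]-.5,P[1]-.19)<.05: print(k,c,s[4],P.round(4),"tri",tri([rw,ray(cam(k),c)]).round(4))
print(o["eef_pos"],o["time"],o["force"]);cv2.imwrite("pics/w8.png",w)
E
```

```text
wrist [231.8 217.1] [225 211  14  13 141] [0.4995 0.1957 0.094 ]
green [ 191  154   88   90 5958] [235.09634105 198.39107083] [0.502  0.1956 0.035 ]
[[240.0, 152.0], [198.0, 195.0], [241.0, 235.0], [283.0, 195.0]]
[[238.0, 162.0], [197.0, 204.0], [240.0, 242.0], [281.0, 203.0]]
scene [274. 150.] 21 [0.4962 0.1983 0.085 ] tri [0.4971 0.1962 0.0877]
[0.55056032 0.16868815 0.24994975] 23.2 [-0.08196048 -0.51664061  0.62119432]
```

View pics/w8.png

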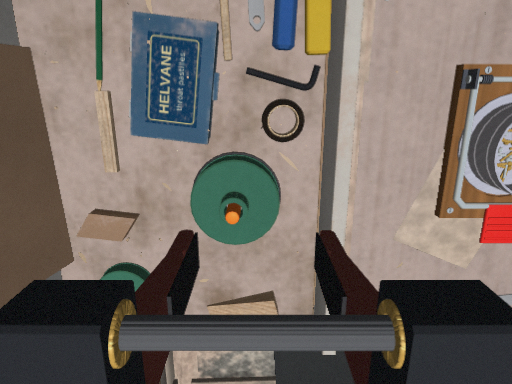

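Knob at (232,217), so the tray axis is at about (0.500, 0.1955). The cover fills columns 191–279 as expected, with clear space around it.

```bash
python3 - <<'E'
from h import *
q=down(-np.pi/2)
x,y=.500,.1955
robot.set_gripper(0.045)
robot.move_linear([x,y,.14],q,max_speed=.3)
hit=robot.move_linear([x,y,.088],max_speed=.08,f_stop=6)
o=robot.observe();print(hit,o["eef_pos"],o["force"])
robot.set_gripper(0.0,30); o=robot.observe();print("width",o["width"],o["finger_force"],o["force"],o["eef_pos"],o["time"])
w=imaging.get_image("wrist");cv2.imwrite("pics/w9.png",w[150:384,120:400])
E
```

```text
False [0.50055229 0.19556309 0.08838899] [-0.35270592  0.79703008  0.6715647 ]
width 0.0004075694140714079 0.0 [ 0.10904128 -0.12040028 -0.46010456] [0.49999775 0.19548075 0.08797254] 25.9833
```

View pics/w9.png

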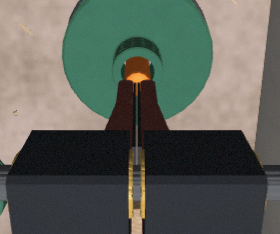

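I missed: the fingers closed above the knob, whose top shows at crop (138,73) with the fingertips just below it at row 82. Both this view and the tab contact put the true fingertips about 18 mm higher than stated. I open, go lower under a force guard, and regrip.

```bash
python3 - <<'E'
from h import *
x,y=.500,.1955
robot.move_linear([x,y,.11],max_speed=.2)
robot.set_gripper(0.045)
hit=robot.move_linear([x,y,.068],max_speed=.06,f_stop=5)
o=robot.observe();print(hit,o["eef_pos"],o["force"])
if hit: robot.move_linear([x,y,o["eef_pos"][2]+.003],max_speed=.1)
robot.set_gripper(0.0,30); o=robot.observe();print("width",o["width"],o["finger_force"],o["force"],o["eef_pos"],o["time"])
if o["width"]>.01:
    z=o["eef_pos"][2]
    robot.move_linear([x,y,z+.03],max_speed=.06); o=robot.observe();print("lift",o["width"],o["force"],o["eef_pos"],o["wrist_torque"])
w=imaging.get_image("wrist");s=imaging.get_image("scene")
cv2.imwrite("pics/w10.png",np.hstack([w[150:384,120:400],cv2.resize(s[120:198,230:330],(300,234))]))
E
```

```text
False [0.50019771 0.19555512 0.06806449] [ 0.40390185 -0.04646179  0.00612963]
width 0.0001484246903286427 0.0 [ 0.09567223  0.07316676 -0.25885115] [0.49999005 0.19547666 0.06798192] 28.7833
```

View pics/w10.png

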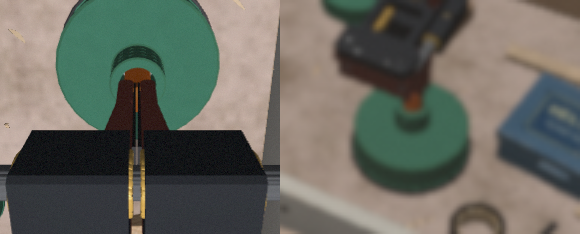

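Still closed on nothing. The scene half shows the fingertips just at the knob's top, at (413,95), so the tips are about 25 mm above the reported TCP. I now approach with a 26 mm opening, touch the collar's top gently for a reference height, and grip.

```bash
python3 - <<'E'
from h import *
x,y=.500,.1955
robot.move_linear([x,y,.085],max_speed=.2)
robot.set_gripper(0.027)
robot.move_linear([x,y,.062],max_speed=.1,f_stop=6)
hit=robot.move_linear([x,y,.040],max_speed=.03,f_stop=4)
o=robot.observe();print(hit,o["eef_pos"],o["force"])
if hit: robot.move_linear([x,y,o["eef_pos"][2]+.003],max_speed=.1)
robot.set_gripper(0.0,30); o=robot.observe();print("width",o["width"],o["finger_force"],o["force"],o["eef_pos"],o["time"])
if o["width"]>.01:
    z=o["eef_pos"][2]
    robot.move_linear([x,y,z+.03],max_speed=.06); robot.wait(.1); o=robot.observe();print("lift",o["width"],o["force"],o["eef_pos"],o["wrist_torque"],o["time"])
w=imaging.get_image("wrist");s=imaging.get_image("scene")
cv2.imwrite("pics/w11.png",np.hstack([w[150:384,120:400],cv2.resize(s[120:198,230:330],(300,234))]))
E
```

```text
True [0.50014421 0.19553727 0.04661445] [-1.80235851  0.24626445  6.32601245]
width 0.015010147715299647 29.99761462211609 [ 0.58427573 -1.10870392 -1.78586531] [0.49972149 0.19522666 0.04932426] 31.275
lift 0.015034919537531497 [-0.75514173 -0.07932082 -4.80141583] [0.49966227 0.19540337 0.07909491] [ 0.05521143 -0.02702623  0.03384835] 32.0167
```

The knob is gripped (width 15 mm) and the tray is carried (about 4 N). Before inserting, I refine the tin's centre from the saved images by fitting its projected circles to image edges.

```bash
python3 - <<'E'
from h import *
from scipy.optimize import minimize
q=down(-np.pi/2)
a=np.linspace(0,2*np.pi,180,endpoint=False)
views=[("w1","wrist",[.57972181,-.14785484,.26983635]),("w2","wrist",[.58,-.1472,.28]),("top0","top",None),("scene0","scene",None)]
for f,c,p in views:
    im=cv2.imread(f"pics/{f}.png").astype(np.float32)
    C=cam(c,dict(eef_pos=np.array(p),tool_rot=q) if p else None)
    sg=cv2.GaussianBlur(im,(0,0),1.2)
    G=np.sqrt(sum(cv2.Sobel(sg,cv2.CV_32F,*d)**2 for d in ((1,0),(0,1))).sum(2)); G=np.minimum(G,np.percentile(G,97))
    def sc(P,r,z):
        u=proj(C,np.c_[P[0]+r*np.cos(a),P[1]+r*np.sin(a),np.full(180,z)]).astype(np.float32)
        return cv2.remap(G,u[:,:1],u[:,1:],cv2.INTER_LINEAR).mean()
    for n,L in (("rim",[(.053,.067),(.050,.067)]),("foot",[(.0635,.016)]),("all",[(.053,.067),(.05,.067),(.0635,.016)])):
        fn=lambda P:-sum(sc(P,*l) for l in L)
        g=[(x,y) for x in np.arange(.551,.577,.002) for y in np.arange(-.16,-.134,.002)]
        r=minimize(fn,min(g,key=fn),method="Nelder-Mead",options=dict(initial_simplex=None,xatol=1e-4))
        print(f,n,r.x.round(4),round(-r.fun/len(L)))
E
```

```text
w1 rim [ 0.564  -0.1444] 193
w1 foot [ 0.5626 -0.1442] 228
w1 all [ 0.5638 -0.1442] 202
w2 rim [ 0.5839 -0.145 ] 184
w2 foot [ 0.5652 -0.145 ] 228
w2 all [ 0.5656 -0.1451] 203
top0 rim [ 0.5731 -0.1407] 115
top0 foot [ 0.5659 -0.1463] 138
top0 all [ 0.5663 -0.1431] 116
scene0 rim [ 0.5672 -0.1455] 143
scene0 foot [ 0.5624 -0.1443] 164
scene0 all [ 0.5643 -0.1467] 146
```

```bash
cat > fit.py <<'E'
from h import *
from scipy.optimize import minimize
a=np.linspace(0,2*np.pi,180,endpoint=False)
def fit(im,C):
    sg=cv2.GaussianBlur(im.astype(np.float32),(0,0),1.0)
    G=np.sqrt(sum(cv2.Sobel(sg,cv2.CV_32F,*d)**2 for d in ((1,0),(0,1))).sum(2)); G=np.minimum(G,np.percentile(G,97))
    def sc(P,r,z):
        u=proj(C,np.c_[P[0]+r*np.cos(a),P[1]+r*np.sin(a),np.full(180,z)]).astype(np.float32)
        return cv2.remap(G,u[:,:1],u[:,1:],cv2.INTER_LINEAR).mean()
    for n,L in (("rim",[(.053,.067),(.050,.067)]),("foot",[(.0635,.016)]),("all",[(.053,.067),(.05,.067),(.0635,.016)])):
        fn=lambda P:-sum(sc(P,*l) for l in L)
        g=[(x,y) for x in np.arange(.557,.573,.002) for y in np.arange(-.155,-.137,.002)]
        r=minimize(fn,min(g,key=fn),method="Nelder-Mead")
        print(n,r.x.round(4),round(-r.fun/len(L)))
E
python3 - <<'E'
from fit import *
q=down(-np.pi/2)
robot.move_linear([.5,.1955,.20],max_speed=.2)
robot.move_linear([.45,-.147,.20],q,max_speed=.22)
robot.wait(.3)
o=robot.observe();w=imaging.get_image("wrist");cv2.imwrite("pics/w12.png",w)
print(o["eef_pos"],o["width"],o["force"],o["time"],mark_of("wrist","tin")[:1])
C=cam("wrist",o); fit(w,C)
for d in mark_of("wrist","tin")[:1]: print(onz(C,d["pixel"],.012))
print("tin px",proj(C,[.564,-.146,.067]))
E
```

```text
[ 0.45008711 -0.14657337  0.20001907] 0.015392618511239001 [-0.03953632  0.34021019 -4.68150596] 34.8917 [{'pixel': [254.2, 54.7], 'confidence': 0.74}]
rim [ 0.5671 -0.1432] 183
foot [ 0.5651 -0.1445] 186
all [ 0.564  -0.1444] 180
[ 0.56431723 -0.14371727  0.012     ]
tin px [[256.37853689  48.75735831]]
```

```bash
python3 - <<'E'
from h import *
q=down(-np.pi/2)
x,y=.5645,-.1443
robot.move_linear([x,y,.19],q,max_speed=.15)
robot.move_linear([x,y,.124],max_speed=.15); robot.wait(.15)
f0=robot.observe()["force"];print(f0)
hit=robot.move_linear([x,y,.1055],max_speed=.03,f_stop=4)
o=robot.observe();print(hit,o["eef_pos"],o["force"]-f0,o["wrist_torque"],o["width"],o["time"])
E
```

```text
[ 0.21792286 -0.15123926 -3.52929699]
True [ 0.56423995 -0.14436051  0.10619183] [ 0.21766726 -0.4852991   8.64443868] [ 0.03599614 -0.00634208  0.0531449 ] 0.014854861148405393 37.275
```

It stopped at TCP z = 0.1062, where 0.1063 was expected, so the tray is fully seated. Next: release, lower the fingers round the collar, grip and lift.

```bash
python3 - <<'E'
from h import *
x,y=.5643,-.1443
robot.set_gripper(0.05); robot.wait(.2)
o=robot.observe();f0=o["force"];print(o["eef_pos"],f0,o["width"])
hit=robot.move_linear([x,y,.0876],max_speed=.04,f_stop=4)
o=robot.observe();print(hit,o["eef_pos"],o["force"])
if not hit:
    robot.set_gripper(0.0,20);o=robot.observe();print("w",o["width"],o["finger_force"],o["force"],o["time"])
    if .028<o["width"]<.037:
        robot.move_linear([x,y,.10],max_speed=.04);robot.wait(.2);o=robot.observe();print(o["force"]-f0,o["width"],o["eef_pos"],o["time"])
E
```

```text
[ 0.56300008 -0.14384159  0.10526909] [-0.20529629 -0.2318595  -0.21537809] 0.04979623985822416
False [ 0.56413996 -0.1442517   0.0873223 ] [-0.15409757 -0.45765903 -0.4506901 ]
w 0.03281128345220553 20.000173458829522 [0.25414787 0.02410813 1.10595221] 39.2
[-0.04912916  0.54987412  0.11461381] 0.03323851600210313 [ 0.56409571 -0.14422131  0.09982461] 39.8583
```

```bash
python3 - <<'E'
from h import *
x,y=.5643,-.1443
for z in (.12,.16,.20,.235):
    robot.move_linear([x,y,z],max_speed=.06 if z<.18 else .1);o=robot.observe();print(z,o["force"].round(2),o["width"].round(4),o["time"])
robot.wait(.3)
print(np.mean([robot.observe()["force"] for _ in range(3)],0))
T=cam("scene");s=imaging.get_image("scene")
print(look_for("scene","cover")[:2],look_for("scene","tray")[:2],mark_of("scene","tray")[:1])
dz=.235-.0876
for n,P in (("cover up",(x,y,.071+dz)),("tray seated",(x,y,.057)),("knob top",(x,y,.151)),("flange",(x,y,.071))): print(n,proj(T,P).round(1))
m=cv2.inRange(cv2.cvtColor(s,cv2.COLOR_BGR2HSV),(5,150,130),(18,255,255))
n,l,st,c=cv2.connectedComponentsWithStats(m);print([(c[i].round(1),st[i,4]) for i in range(1,n) if st[i,4]>5 and abs(c[i][0]-235)<60 and abs(c[i][1]-250)<60])
print("red",blob(s,(0,160,100),(6,255,255)))
cv2.imwrite("pics/s13.png",s)
E
```

```text
Traceback (most recent call last):
AttributeError: 'float' object has no attribute 'round'
```

```bash
python3 - <<'E'
from h import *
x,y=.5643,-.1443
for z in (.16,.20,.235):
    robot.move_linear([x,y,z],max_speed=.06 if z<.18 else .1);o=robot.observe();print(z,o["force"].round(2),o["width"],o["time"])
robot.wait(.3)
print(np.mean([robot.observe()["force"] for _ in range(3)],0))
T=cam("scene");s=imaging.get_image("scene")
print(look_for("scene","cover")[:2],look_for("scene","tray")[:2],mark_of("scene","tray")[:1])
dz=.235-.0876
for n,P in (("cover up",(x,y,.071+dz)),("tray seated",(x,y,.057)),("knob top",(x,y,.151)),("flange",(x,y,.071))): print(n,proj(T,P).round(1))
m=cv2.inRange(cv2.cvtColor(s,cv2.COLOR_BGR2HSV),(5,150,130),(18,255,255))
n,l,st,c=cv2.connectedComponentsWithStats(m);print([(c[i].round(1),st[i,4]) for i in range(1,n) if st[i,4]>5 and abs(c[i][0]-235)<60 and abs(c[i][1]-250)<60])
print("red",blob(s,(0,160,100),(6,255,255)))
b=s[200:310,170:300];h=cv2.cvtColor(b,cv2.COLOR_BGR2HSV)
for nm,mm in (("black",cv2.inRange(h,(0,0,0),(180,255,45))),("green",cv2.inRange(h,(65,80,20),(95,255,255)))):
    n,l,st,c=cv2.connectedComponentsWithStats(mm);i=1+np.argmax(st[1:,4]);print(nm,st[i]+[170,200,0,0,0],c[i]+[170,200])
cv2.imwrite("pics/s13.png",s)
E
```

```text
0.16 [0.01 0.49 0.15] 0.03251286439307976 41.1583
0.2 [-0.92 -0.28 -0.75] 0.03309167227083847 41.7083
0.235 [-0.48 -0.05 -0.63] 0.033383984385144505 42.2083
[-0.36475108 -0.25103378 -0.97239314]
[{'pixel': [232.5, 242.2], 'confidence': 0.62}] [{'pixel': [235.4, 273.6], 'confidence': 0.8}] [{'pixel': [235.3, 268.5], 'confidence': 0.77}]
cover up [[228.7 236.8]]
tray seated [[232.9 270.8]]
knob top [[230.6 252.3]]
flange [[232.6 268.3]]
[]
red [(array([197. , 258.3]), np.int32(313))]
black [217 200  15  23  54] [224.77777778 209.22222222]
green [ 203  209   52   47 1083] [235.73037858 236.79132041]
```

```bash
python3 -c "
from station import robot
print(robot.job_done(), robot.observe()['time'])"
```

```text
the job is handed in; nothing more can be done
the job is handed in; nothing more can be done
```

I handed the job in at about 42.5 s of the 61 s. The yoke is caught, the tray is seated in the tin, and the gripper is holding the green cover about 67 mm above the knob, judged from forces and camera readings because the knob was hidden at the end. I pressed the tab twice (the first press did not catch), closed on air twice before gripping the knob, and viewed 11 pictures against the limit of 10.

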